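# Load a balance paddle and give its ball a level quarter turn

### The job

Get the wrist-training balance paddle ready and show the first move of the drill: slide the loose steel sleeve weight over the upright pin at the paddle's tail until it is fully home, and let go of it. Then take the paddle by its black grip, lift it straight up about a hand's breadth clear of its rest, and turn it flat through a quarter turn, either way, keeping it level so that the untouched ball never rolls out of the red ring in the dish. Finish while still holding it there by the grip, level and still, at right angles to how it lay, with the weight on and the other things on the bench left where they are.

Things in the scene. Friction and masses are not known exactly. Their poses are not given: they have to be found in the camera images.
- paddle: balance paddle of pale wood, 304 mm long, about 0.3 kg (0.6 kg and nearly balanced at the grip once the weight is on), loose, lying flat on its rest, underside 40 mm above the bench. Origin on the underside below the middle of the grip; x along the paddle from the pin (tail) to the dish, y across, z up. At x = -95 mm a round shoulder, 48 mm across and 24 mm high, carries the pin
- grip (a point): middle of the paddle's black rubber grip, half-way up it (12 mm above the underside; 52 mm above the bench at the start); axes as the paddle's. A flat-sided bar 28 mm wide (y) and 24 mm high, free over 50 mm to either side along x, taken from above with the fingers on its two sides; 32 mm of open room below it down to the rest's foot
- dish_mid (a point): where the ball's centre lies when it rests in the middle of the dish: 130 mm from the grip along the paddle's +x, 30 mm above the underside; axes as the paddle's. The round dish is 150 mm across, rim 19 mm high, its hollow rising 2.5 degrees within 20 mm of the centre, 6 degrees to 40 mm, then steeper; painted red ring of 30 mm radius
- pin_mid (a point): point on the steel pin's axis where the weight's centre lies when fully home: 95 mm from the grip along the paddle's -x, 22.5 mm above the shoulder (86.5 mm above the bench at the start). The upright pin is 14 mm thick, 55 mm high over the shoulder, its last 6 mm tapering to 7 mm; its tip is 32.5 mm above this point
- weight_mid (a point): centre (half-way up) of the sleeve weight: bright steel tube standing upright on the bench, 36 mm outside, 18 mm bore through its whole height, 45 mm high, about 0.26 kg. It goes over the pin with 2 mm to spare all round and slides down by its own weight to rest on the shoulder
- ball_center (a point): centre of the blue ball, 44 mm across, about 50 g, lying loose in the middle of the dish
- ball: the blue ball itself; its origin turns with it, use the point
- weight: the sleeve weight; origin at the centre of its underside, z along the bore
- rest: fixed black rest: steel foot 300 x 70 mm, 8 mm thick, with two rubber-topped posts 40 mm high, under the dish and under the pin; it only carries the paddle from below, which lifts straight off. Origin on the bench below the middle of the grip; x along the paddle as it lies at the start (towards the dish), z up; it never moves, so it shows how the paddle lay
- timer: bystander: white round countdown timer, 70 mm across, 25 mm high, loose; origin at the centre of its underside
- dumbbell: bystander: black hexagonal dumbbell, 180 mm long, 62 mm thick, lying on the bench, loose; origin at the centre of its underside
- bottle: bystander: red drinking bottle, 68 mm across, 190 mm high, standing upright, loose; origin at the centre of its underside
Mind the look-alikes: they are no part of the job. Several things have the shape of the ball; the one meant has the colours described above.

How it is judged:
On the way, in this order (a step that is already met when the one before it is completed fails the run):
1. the weight is fully home on the pin and let go (distance between weight_mid and pin_mid below 0.005 m and contact force between the fingers and weight below 0.1 N), for 0.2 s.
2. the paddle is lifted clear of its rest, not yet turned (height (world z) of grip above 0.082 m and contact force between paddle and rest below 0.05 N and angle between the x axis of paddle and the x axis of rest, either way round below 0.5 rad), for 0.1 s.
3. the paddle is turned through a quarter turn in the air (height (world z) of grip above 0.112 m and angle between the x axis of paddle and the x axis of rest, either way round above 1.4 rad), for 0.1 s.
At the end, for the whole second after the job is handed in: Held by the grip (within 50 mm), 60 mm or more above where it lay, level within 0.1 rad, still, a quarter turn (within 10 degrees) from how it lay; weight fully home on the pin and let go; ball still, its centre within 30 mm of the dish's middle (all of step 3 and angle between paddle's own z axis and vertical below 0.1 rad and linear speed of paddle below 0.03 m/s and angular speed of paddle below 0.15 rad/s and contact force between the fingers and paddle above 1 N and distance between the grasp point and grip below 0.05 m and contact force between paddle and rest below 0.05 N and distance between weight_mid and pin_mid below 0.006 m and contact force between the fingers and weight below 0.1 N and distance between ball_center and dish_mid below 0.03 m and linear speed of ball below 0.06 m/s); the arm keeps its last pose, push and grip.
It fails at once if the ball's centre rolls out of the red ring (distance between ball_center and dish_mid above 0.033 m).
It fails at once if the robot touches the ball (contact force between any of the arm, the fingers and ball above 0.3 N).
It fails at once if the paddle is tipped out of level (more than 12 degrees) (angle between paddle's own z axis and vertical above 0.21 rad).
It fails at once if the timer, dumbbell or bottle is moved more than 30 mm (distance of any of timer, dumbbell, bottle from where it was at the start of the episode above 0.03 m).
It also fails if it takes over 58 s, if anything falls off the work surface, if the arm or the gripper's body presses on something with over 40 N, if the wrist force passes 120 N, or if a joint passes its speed limit or range.

### The arm

A 6-joint arm with a two-finger parallel gripper is mounted at the origin on the work surface. World frame = base frame: x ahead of the robot, y to its left, z up, the work surface at z = 0. Lengths are in m, angles in rad, forces in N, time in s.
With the tool pointing down it reaches from about 0.325 to 0.85 m from the base axis. Payload 15.5 kg.
Tool frame: the origin (TCP) lies between the finger pads; the fingertips stand 17 mm ahead of it and the grasp point (between the pads) lies 2 mm behind it; z points along the fingers, y is the line along which they close (so a half turn about z gives the same grasp; the last joint's range is limited). The gripper opens to 91 mm and grips with 3 to 60 N. Pads are 32 mm wide; open, the fingers measure 118 mm over their backs; the gripper's body (76 mm by 178 mm) begins 60 mm behind the grasp point.
Start: joints at [1.095, 0.494, 1.345, -0, 1.302, -0.096], TCP at [0.232, 0.58, 0.231] pointing down, gripper open.
Joint ranges: [-2.91, 2.91], [-0.82, 2.16], [0.22, 2.67], [-1.22, 4.37], [0.12, 2.79], [-3.08, 3.08]. Speed limits (rad/s): [1.89, 1.89, 2.57, 3.01, 3.01, 3.01].

### API

Orientations are given as a rotation vector (axis times angle).
In Python, from station import bot gives the robot as it stands.
- The arm moves only by the tool send_rows, never from a script. Its argument "targets" is a list of rows, each a list of 5 numbers: the opening, from 0 (shut) to 1 (fully open), then the shift along the tool's x, y, z normalised to -1 to 1, where 1 is 0.1 m, then the turn about the tool's z normalised to -1 to 1, where 1 is 0.5 rad. A call has 1 to 20 rows; each row is the pose to reach, as a shift and turn from the pose commanded when the call began, along the tool's axes at that moment; what a row does not reach only later rows make up. A row lasts 1/10 s, in which the tool goes at most 50 mm and 8.59 degrees, less where a joint would pass 70% of its speed; a pose out of reach is approached as far as the arm can. A call with a number of a shift or a turn outside -1 to 1 is refused whole. A call with a gripper value outside its range is refused whole. The fingers move at their own pace and stop on an object; the grip force is fixed at half the most. Time passes only in rows, so rows that repeat a pose let the fingers close. It gives the time, the measured TCP pose, the force, the opening and the grip force at its end, in the units of the state.
- bot.sense(): the state, without advancing time (a new reading comes with each control period).
- bot.camera(name): name is "scene" or "top" or "wrist"; returns a dict with "img" (400x640x3 uint8, blue, green, red), "depth" (400x640 float32, m along the optical axis (not along the pixel's ray), 0 where there is no reading), "fx", "fy", "cx", "cy" (pixels), "rvec" (rotation vector, rad) and "tvec" (3), from world to camera coordinates, as OpenCV has them; the wrist camera has in their place "mount" (4x4, takes a point from camera to tool coordinates, whose origin is the TCP and whose axes are the flange's). Camera axes: x right, y down, z forward; pixel columns grow to the right and rows downward; lengths in m; the calibration is good to about 2 mm. The wrist camera is an equidistant fisheye: a pixel r from the principal point sees the ray r / f radians off the axis. A picture is of the moment at which its call begins: read the wrist's pose just before it.
- bot.hand_in(): hands the job in; it is judged then, once.
Trained networks look in a picture, given as the dict that the camera call returned (one of the last four; its "shot" number tells which), for a name from the list of things; names that differ only in an ending like _2 or _b are one class to them, and where a whole thing is asked for, a point or a joint stands for the part that bears it (a point fixed in the world has none). Each returns a list of dicts, best first, with "score" (0 to 1); they miss things now and then, are a little off and sometimes report something else, mostly with a low value. They report only what shows in the picture. A call takes as long as a camera call. They do not tell look-alikes from the thing itself.
- bot.boxes_of(picture, thing): "centre" ([row, column] in pixels, amid what is visible of it).
- bot.trace(picture, thing): "region" (400x640 bool, what is visible of it) and "centre" ([row, column] in pixels, amid what is visible of it).
- bot.mark_of(picture, thing): "centre" ([row, column] in pixels: a listed point, or the origin of a listed thing).
The state is a dict: "t": time; "qpos": joint angles; "qvel": joint speeds; "effort": joint torques, N m; "tcp_pos": TCP position; "tool_rot": TCP orientation; "wrist_force": force on the tool from outside, world axes, zero at the start; "torque": the same for the moment, N m; "grip_width": opening from 0.0 (shut) to 1.0 (fully open); "gripper_force": force on a finger pad.
Only numpy, scipy, OpenCV 4.12 (cv2) and the standard library are available. Lean on these libraries where they do the work, as an engineer would, in place of code of your own. Each camera call takes 0.05 s, during which the arm holds its last target. There are 200 camera calls.

## Working session

There is one attempt and no reset: what is moved stays moved. The work goes in short steps, Python scripts to look and compute and a tool call to move; the robot and the scene stay as the last step left them, time stands still between calls to the robot, and variables do not carry over. Pictures are saved under pics/ and viewed, at most 10 in all, crops included, and the job is handed in when it is done.

Besides the shell and the picture viewer there is one more tool, called after ">>>" by a JSON object that holds its "api" and its "payload", one argument or row to a line. send_rows: Moves the arm, as the interface text tells. Its arguments: {"type":"object","properties":{"targets":{"type":"array"}},"required":["targets"]}

```bash
mkdir -p pics; cat > h.py <<'E'
import numpy as np, cv2
from station import bot
R=lambda v: cv2.Rodrigues(np.array(v,float))[0]
def ray(p,rc):
    Rw=R(p["rvec"]); t=np.array(p["tvec"]).ravel()
    d=np.array([(rc[1]-p["cx"])/p["fx"],(rc[0]-p["cy"])/p["fy"],1.])
    return -Rw.T@t, Rw.T@d
def atz(p,rc,z):
    o,d=ray(p,rc); return o+d*(z-o[2])/d[2]
def wray(p,rc,s):
    M=np.array(p["mount"]); u=np.array([rc[1]-p["cx"],rc[0]-p["cy"]]); r=np.hypot(*u); th=r/p["fx"]
    d=np.r_[u/max(r,1e-9)*np.sin(th),np.cos(th)]
    T=R(s["tool_rot"]); return T@M[:3,3]+s["tcp_pos"], T@M[:3,:3]@d
def watz(p,rc,z,s):
    o,d=wray(p,rc,s); return o+d*(z-o[2])/d[2]
E
python3 - <<'E'
from h import *
np.set_printoptions(precision=4,suppress=True)
s=bot.sense(); print({k:np.round(v,3) for k,v in s.items()}); print(R(s["tool_rot"]))
Z=dict(grip=.052,dish_mid=.07,pin_mid=.0865,weight_mid=.0225,ball_center=.07,timer=0,dumbbell=0,bottle=0,rest=0)
for n in ("top","scene"):
    p=bot.camera(n); cv2.imwrite(f"pics/{n}0.png",p["img"])
    for k,z in Z.items():
        print(n,k,[(np.round(m["score"],2),np.round(m["centre"]),atz(p,m["centre"],z)[:2]) for m in bot.mark_of(p,k)[:3]])
E
```

```text
{'t': np.float64(0.0), 'qpos': array([ 1.094,  0.494,  1.346, -0.   ,  1.302, -0.095]), 'qvel': array([-0.001, -0.001, -0.001, -0.001, -0.002,  0.   ]), 'effort': array([  0.002, -87.882, -38.186,   0.071,   0.053,  -0.   ]), 'tcp_pos': array([0.232, 0.58 , 0.23 ]), 'tool_rot': array([-0.595, -3.084,  0.002]), 'wrist_force': array([-0.689,  0.387, -0.073]), 'torque': array([ 0.01 , -0.012, -0.033]), 'gripper_force': np.float64(0.0), 'grip_width': np.float64(1.004)}
[[-0.9283  0.3717 -0.0005]
 [ 0.3717  0.9283 -0.0011]
 [ 0.0001 -0.0012 -1.    ]]
top grip [(np.float64(0.84), array([171., 349.]), array([ 0.586 , -0.0373]))]
top dish_mid [(np.float64(0.61), array([200., 307.]), array([0.513, 0.07 ]))]
top pin_mid []
top weight_mid [(np.float64(0.46), array([219., 462.]), array([ 0.4598, -0.3231]))]
top ball_center [(np.float64(0.66), array([198., 241.]), array([0.5224, 0.2303])), (np.float64(0.66), array([265., 345.]), array([ 0.3538, -0.018 ])), (np.float64(0.62), array([264., 312.]), array([0.3582, 0.0614]))]
top timer [(np.float64(0.58), array([162., 456.]), array([ 0.6111, -0.3222])
[... 542 characters left out ...]
array([ 0.4748, -0.3228]))]
scene ball_center [(np.float64(0.95), array([284., 374.]), array([0.5585, 0.2638])), (np.float64(0.84), array([305., 313.]), array([0.6777, 0.2432])), (np.float64(0.8), array([207., 389.]), array([0.3978, 0.1089]))]
scene timer [(np.float64(0.97), array([170., 237.]), array([ 0.6073, -0.3166]))]
scene dumbbell [(np.float64(0.55), array([328., 444.]), array([0.4721, 0.3707]))]
scene bottle [(np.float64(0.84), array([397., 352.]), array([0.6887, 0.385 ])), (np.float64(0.52), array([212., 284.]), array([ 0.5772, -0.0765]))]
scene rest [(np.float64(0.96), array([220., 289.]), array([ 0.5812, -0.0425])), (np.float64(0.29), array([324., 444.]), array([0.4653, 0.3666]))]
```

View pics/top0.png

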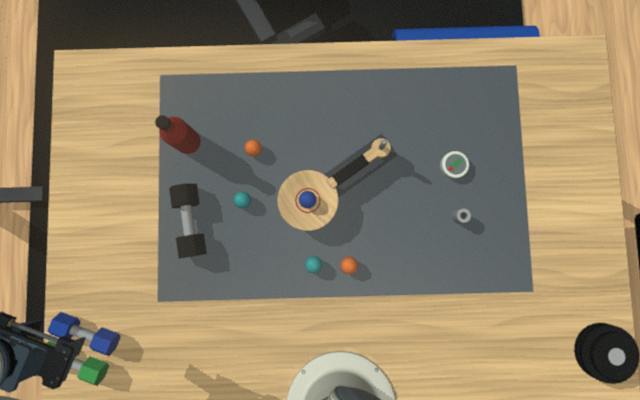

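View pics/scene0.png

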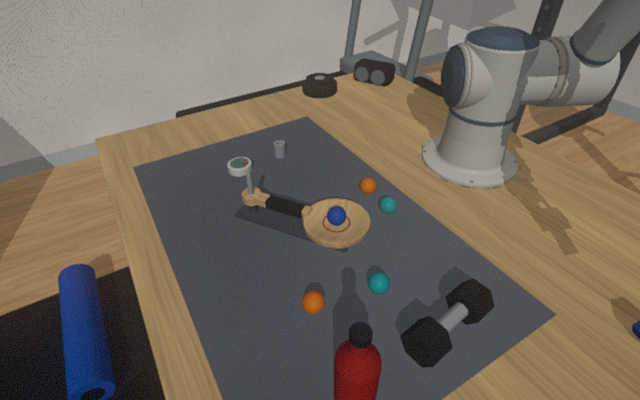

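The top view shows the paddle at the centre, with its dish at (307,200), its grip at (349,171) and its pin tail at (380,148). The sleeve is at (462,216) and the timer at (455,165). The scene view agrees, with the sleeve at (280,150) and the pin at (249,180). I'll travel at height to the sleeve.

>>> {"api": "send_rows", "payload": {
  "targets": [
    [1,-0.17,-0.23,0,0],
    [1,-0.35,-0.47,0,0],
    [1,-0.52,-0.7,0,0],
    [1,-0.69,-0.94,0,0]
  ]
}}

```text
t: 1.4
tcp_pos: [0.2616, 0.4663, 0.2309]
tool_rot: [0.594, 3.085, 0.0]
wrist_force: [-0.3, 0.5, 0.3]
grip_width: 0.999
gripper_force: 0.0
```

>>> {"api": "send_rows", "payload": {
  "targets": [
    [1,-0.17,-0.23,0,0],
    [1,-0.35,-0.47,0,0],
    [1,-0.52,-0.7,0,0],
    [1,-0.69,-0.94,0,0]
  ]
}}

```text
t: 1.8
tcp_pos: [0.2908, 0.3534, 0.231]
tool_rot: [0.594, 3.085, 0.001]
wrist_force: [-0.0, -0.1, -0.2]
grip_width: 0.999
gripper_force: 0.0
```

>>> {"api": "send_rows", "payload": {
  "targets": [
    [1,-0.17,-0.23,0,0],
    [1,-0.35,-0.47,0,0],
    [1,-0.52,-0.7,0,0],
    [1,-0.69,-0.94,0,0]
  ]
}}

```text
t: 2.2
tcp_pos: [0.3199, 0.2405, 0.2311]
tool_rot: [0.594, 3.084, 0.001]
wrist_force: [0.8, -0.7, -0.1]
grip_width: 1.003
gripper_force: 0.0
```

>>> {"api": "send_rows", "payload": {
  "targets": [
    [1,-0.17,-0.23,0,0],
    [1,-0.35,-0.47,0,0],
    [1,-0.52,-0.7,0,0],
    [1,-0.69,-0.94,0,0]
  ]
}}

```text
t: 2.6
tcp_pos: [0.349, 0.1275, 0.2311]
tool_rot: [0.594, 3.084, 0.0]
wrist_force: [0.0, -0.4, -0.1]
grip_width: 1.003
gripper_force: 0.0
```

>>> {"api": "send_rows", "payload": {
  "targets": [
    [1,-0.17,-0.23,0,0],
    [1,-0.35,-0.47,0,0],
    [1,-0.52,-0.7,0,0],
    [1,-0.69,-0.94,0,0]
  ]
}}

```text
t: 3.0
tcp_pos: [0.3781, 0.0145, 0.2311]
tool_rot: [0.595, 3.084, 0.0]
wrist_force: [0.5, -0.6, 0.4]
grip_width: 1.002
gripper_force: 0.0
```

>>> {"api": "send_rows", "payload": {
  "targets": [
    [1,-0.17,-0.23,0,0],
    [1,-0.35,-0.47,0,0],
    [1,-0.52,-0.7,0,0],
    [1,-0.69,-0.94,0,0]
  ]
}}

```text
t: 3.4
tcp_pos: [0.4072, -0.0985, 0.2311]
tool_rot: [0.595, 3.084, -0.0]
wrist_force: [0.1, -0.1, 0.3]
grip_width: 1.0
gripper_force: 0.0
```

>>> {"api": "send_rows", "payload": {
  "targets": [
    [1,-0.17,-0.23,0,0.3],
    [1,-0.35,-0.47,0,0.6],
    [1,-0.52,-0.7,0,0.9],
    [1,-0.69,-0.94,0,1],
    [1,-0.69,-0.94,0,1],
    [1,-0.69,-0.94,0,1]
  ]
}}

```text
t: 4.0
tcp_pos: [0.436, -0.2103, 0.2308]
tool_rot: [-1.34, -2.841, -0.0]
wrist_force: [-0.5, 0.2, -0.1]
grip_width: 0.999
gripper_force: 0.0
```

```bash
cat >> h.py <<'E'
np.set_printoptions(precision=4,suppress=True)
def look(name,Z,save=None):
    s=bot.sense(); p=bot.camera("wrist"); T=R(s["tool_rot"])
    print("t",s["t"],"tcp",s["tcp_pos"],"yawy",np.arctan2(T[1,1],T[0,1]),"tiltz",T[:,2])
    if save: cv2.imwrite(save,p["img"])
    for k,z in Z.items():
        for m in bot.mark_of(p,k)[:2]:
            w=watz(p,m["centre"],z,s)
            print(k,round(m["score"],2),np.round(m["centre"]),w,"tool:",T.T@(w-s["tcp_pos"]))
    return s,p
E
python3 - <<'E'
from h import *
s,p=look("wrist",dict(weight_mid=.0225,weight=0,timer=0,pin_mid=.0865,grip=.052,dish_mid=.07,rest=0),"pics/w1.png")
print(np.array(p["mount"]),p["fx"])
for m in bot.trace(p,"weight")[:1]: print(watz(p,m["centre"],.0225,s))
E
```

```text
t 4.0 tcp [ 0.436  -0.2103  0.2308] yawy 0.6895429399418301 tiltz [-0.0002  0.0003 -1.    ]
weight_mid 0.78 [257. 285.] [ 0.4663 -0.3205  0.0225] tool: [-0.1043 -0.0467  0.2083]
weight_mid 0.52 [ 57. 514.] [0.5251 0.0825 0.0225] tool: [0.1692 0.2551 0.2084]
weight 0.68 [250. 285.] [ 0.4651 -0.3235  0.    ] tool: [-0.1059 -0.0496  0.2307]
timer 0.67 [294. 363.] [ 0.5987 -0.3087  0.    ] tool: [-0.1795  0.063   0.2307]
timer 0.64 [151. 485.] [ 0.587  -0.0378  0.    ] tool: [0.037  0.2263 0.2308]
pin_mid 0.73 [240. 502.] [ 0.6404 -0.1159  0.0865] tool: [-0.0572  0.2178  0.1443]
grip 0.91 [160. 503.] [ 0.5872 -0.043   0.052 ] tool: [0.0328 0.2232 0.1788]
dish_mid 0.97 [ 54. 526.] [0.5159 0.0699 0.07  ] tool: [0.1653 0.24   0.1609]
rest 0.83 [152. 485.] [ 0.5881 -0.0387  0.    ] tool: [0.0356 0.2266 0.2308]
[[ 0.0005 -0.9604 -0.2787  0.0796]
 [ 1.      0.0009 -0.0011 -0.0002]
 [ 0.0013 -0.2787  0.9604 -0.1544]
 [ 0.      0.      0.      1.    ]] 309.70691628693146
[ 0.4653 -0.3229  0.0225]
```

View pics/w1.png

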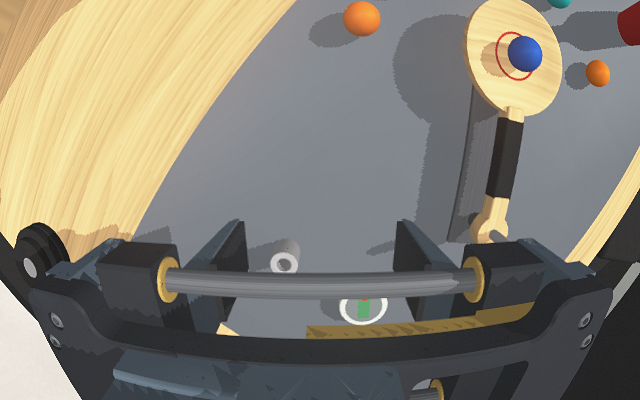

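The wrist view shows the sleeve at (285,262) and the timer at (363,305). The paddle is on the right, with its grip at (503,160), and the ball is in the ring. Next I'll move over the sleeve, partly down.

>>> {"api": "send_rows", "payload": {
  "targets": [
    [1,-0.35,-0.16,0.1,0],
    [1,-0.7,-0.32,0.2,0],
    [1,-1,-0.475,0.5,0],
    [1,-1,-0.475,0.9,0],
    [1,-1,-0.475,0.9,0],
    [1,-1,-0.475,0.9,0]
  ]
}}

```text
t: 5.05
tcp_pos: [0.4629, -0.3169, 0.1413]
tool_rot: [-1.338, -2.84, -0.001]
wrist_force: [1.4, 0.2, 0.4]
grip_width: 0.998
gripper_force: 0.0
```

```bash
python3 - <<'E'
from h import *
s,p=look("wrist",dict(weight_mid=.0225,weight=0,pin_mid=.0865,grip=.052,dish_mid=.07,rest=0))
for m in bot.trace(p,"weight")[:2]: print(m["score"],m["centre"],watz(p,m["centre"],.0225,s))
E
```

```text
t 5.05 tcp [ 0.4629 -0.3169  0.1413] yawy 0.6901886672126637 tiltz [-0.0013  0.0012 -1.    ]
weight_mid 0.89 [203. 324.] [ 0.4672 -0.3179  0.0225] tool: [-0.0037  0.0027  0.1188]
weight 0.67 [197. 320.] [ 0.4644 -0.3202  0.    ] tool: [-0.0038 -0.0009  0.1413]
pin_mid 0.93 [176. 597.] [ 0.6383 -0.117   0.0865] tool: [0.0423 0.2626 0.0548]
grip 0.67 [ 83. 589.] [ 0.5913 -0.0368  0.052 ] tool: [0.134  0.2774 0.0895]
rest 0.73 [ 85. 552.] [ 0.5849 -0.0457  0.    ] tool: [0.1312 0.2668 0.1415]
0.86 [208.0, 320.6] [ 0.4679 -0.3232  0.0225]
0.67 [89.0, 584.7] [ 0.6121 -0.0221  0.0225]
```

>>> {"api": "send_rows", "payload": {
  "targets": [
    [1,-0.04,0.01,0,0],
    [1,-0.04,0.01,0.3,0],
    [1,-0.04,0.01,0.6,0],
    [1,-0.04,0.01,0.9,0],
    [1,-0.04,0.01,1,0]
  ]
}}

```text
t: 5.95
tcp_pos: [0.4657, -0.3192, 0.0386]
tool_rot: [-1.338, -2.839, -0.001]
wrist_force: [0.3, 0.1, 0.5]
grip_width: 1.001
gripper_force: 0.0
```

>>> {"api": "send_rows", "payload": {
  "targets": [
    [1,0,0,0.12,0],
    [1,0,0,0.12,0],
    [0.3,0,0,0.12,0],
    [0.3,0,0,0.12,0],
    [0.3,0,0,0.12,0],
    [0.3,0,0,0.12,0],
    [0.3,0,0,0.12,0],
    [0.3,0,0,0.12,0]
  ]
}}

```text
t: 6.75
tcp_pos: [0.4665, -0.32, 0.0291]
tool_rot: [1.339, 2.842, -0.0]
wrist_force: [-0.6, 0.0, 0.0]
grip_width: 0.508
gripper_force: 0.0
```

```bash
python3 - <<'E'
from h import *
s,p=look("wrist",dict(weight_mid=.0225,weight=0),"pics/w2.png"); print(s["grip_width"],s["gripper_force"],s["wrist_force"])
E
```

```text
t 6.75 tcp [ 0.4665 -0.32    0.0291] yawy 0.690005624800825 tiltz [ 0.0002 -0.0001 -1.    ]
weight_mid 0.64 [255. 320.] [ 0.4667 -0.3206  0.0225] tool: [-0.0006 -0.0002  0.0066]
weight 0.91 [238. 318.] [ 0.4651 -0.3209  0.    ] tool: [ 0.0002 -0.0017  0.0291]
0.5076138262467599 0.0 [-0.5936  0.0128  0.006 ]
```

>>> {"api": "send_rows", "payload": {
  "targets": [
    [0,0,0,0,0],
    [0,0,0,0,0],
    [0,0,0,0,0],
    [0,0,0,0,0],
    [0,0,0,0,0],
    [0,0,0,-0.3,0],
    [0,0,0,-0.7,0],
    [0,0,0,-1,0]
  ]
}}

```text
t: 7.7
tcp_pos: [0.4664, -0.3199, 0.1305]
tool_rot: [1.339, 2.842, -0.0]
wrist_force: [0.9, -0.7, -3.6]
grip_width: 0.378
gripper_force: 30.0
```

>>> {"api": "send_rows", "payload": {
  "targets": [
    [0,0,0.3,-0.3,0],
    [0,0,0.6,-0.6,0],
    [0,0,0.8,-0.6,0],
    [0,0,1,-0.6,0],
    [0,0,1,-0.6,0],
    [0,0,1,-0.6,0]
  ]
}}

```text
t: 8.3
tcp_pos: [0.5433, -0.256, 0.1885]
tool_rot: [-1.338, -2.842, 0.0]
wrist_force: [-0.5, 0.5, -3.0]
grip_width: 0.378
gripper_force: 30.0
```

```bash
python3 - <<'E'
from h import *
s,p=look("wrist",dict(pin_mid=.0865,grip=.052,dish_mid=.07,rest=0),"pics/w3.png"); print(s["grip_width"],s["gripper_force"],s["wrist_force"])
z=s["tcp_pos"][2]
for k,d in(("weight_mid",.0065),("weight",.029)):
  for m in bot.mark_of(p,k)[:1]: 
    w=watz(p,m["centre"],z-d,s); print(k,m["score"],R(s["tool_rot"]).T@(w-s["tcp_pos"]))
for n in("top","scene"):
  q=bot.camera(n)
  for k,zz in(("pin_mid",.0865),("grip",.052),("dish_mid",.07)):
    for m in bot.mark_of(q,k)[:1]: print(n,k,m["score"],atz(q,m["centre"],zz))
E
```

```text
t 8.3 tcp [ 0.5433 -0.256   0.1885] yawy 0.6908821005253662 tiltz [-0.001   0.0003 -1.    ]
pin_mid 0.78 [160. 496.] [ 0.6416 -0.1187  0.0865] tool: [0.0431 0.1633 0.1019]
grip 0.87 [ 64. 490.] [ 0.5875 -0.0392  0.052 ] tool: [0.1388 0.1723 0.1365]
rest 0.74 [ 69. 466.] [ 0.5854 -0.0408  0.    ] tool: [0.1389 0.1697 0.1885]
rest 0.36 [239. 321.] [ 0.5884 -0.3097  0.    ] tool: [-0.0703  0.0007  0.1884]
0.3777327184502008 29.999362430535257 [-0.4535  0.5102 -3.006 ]
weight_mid 0.55 [-0.0003 -0.0007  0.0065]
weight 0.9 [ 0.001 -0.002  0.029]
top pin_mid 0.3 [ 0.5931 -0.2848  0.0865]
top grip 0.89 [ 0.585  -0.0383  0.052 ]
top dish_mid 0.77 [0.5111 0.071  0.07  ]
scene pin_mid 0.91 [ 0.6418 -0.127   0.0865]
scene grip 0.62 [ 0.5945 -0.0411  0.052 ]
scene dish_mid 0.93 [0.5191 0.0657 0.07  ]
```

View pics/w3.png

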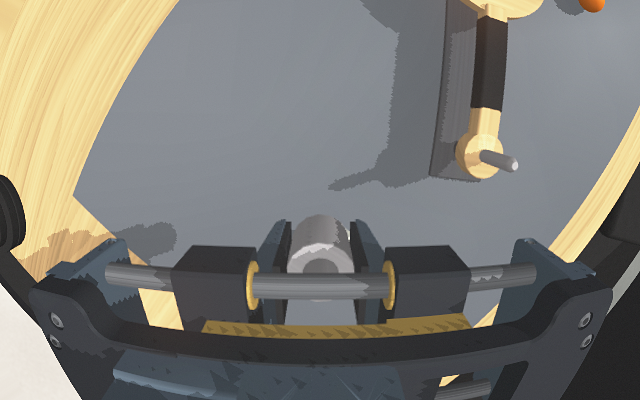

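The wrist view shows the sleeve upright in the fingers at (320,245), and the pin at (500,160) with its tip at (515,165). I'll line up across the tool first, staying about 45 mm short, for a close look.

>>> {"api": "send_rows", "payload": {
  "targets": [
    [0,0,0.3,0,0],
    [0,0,0.6,0,0],
    [0,0,0.82,0,0],
    [0,0,0.82,0,0]
  ]
}}

```text
t: 9.45
tcp_pos: [0.6087, -0.2023, 0.1888]
tool_rot: [1.336, 2.843, 0.001]
wrist_force: [-0.3, -0.4, -3.0]
grip_width: 0.381
gripper_force: 30.0
```

>>> {"api": "send_rows", "payload": {
  "targets": [
    [0,0,0.3,0,0],
    [0,0,0.6,0,0],
    [0,0,0.81,0,0],
    [0,0,0.81,0,0],
    [0,0,0.81,0,0],
    [0,0,0.81,0,0]
  ]
}}

```text
t: 10.05
tcp_pos: [0.6685, -0.1532, 0.1888]
tool_rot: [-1.34, -2.841, 0.001]
wrist_force: [-0.6, -0.1, -2.6]
grip_width: 0.378
gripper_force: 30.0
```

```bash
python3 - <<'E'
from h import *
s,p=look("wrist",dict(pin_mid=.0865,grip=.052,dish_mid=.07,rest=0)); 
im=p["img"][60:260,220:420]; cv2.imwrite("pics/w4.png",cv2.resize(im,None,fx=3,fy=3,interpolation=cv2.INTER_CUBIC))
E
```

```text
t 10.05 tcp [ 0.6685 -0.1532  0.1888] yawy 0.6894524133134825 tiltz [-0.0007 -0.0001 -1.    ]
pin_mid 0.81 [153. 321.] [ 0.6397 -0.1185  0.0865] tool: [ 0.045  -0.0001  0.1023]
dish_mid 0.7 [153. 321.] [ 0.6417 -0.1201  0.07  ] tool: [0.0426 0.0005 0.1188]
dish_mid 0.19 [242. 203.] [ 0.6052 -0.2646  0.07  ] tool: [-0.0457 -0.1196  0.1189]
```

View pics/w4.png

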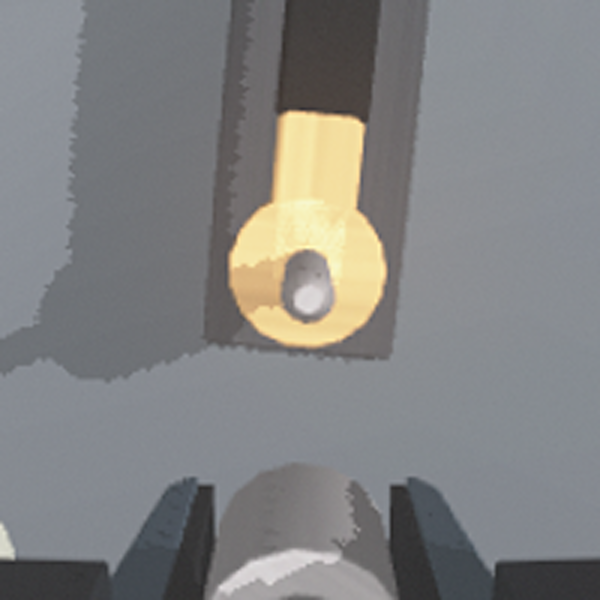

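The crop shows the pin tip at crop pixel (308,297), which is full pixel (322.7,159), and the shoulder disc centred near (322.5,151). The sleeve is in line below them.

```bash
python3 - <<'E'
from h import *
s=bot.sense(); p=bot.camera("wrist"); T=R(s["tool_rot"])
hsv=cv2.cvtColor(p["img"],cv2.COLOR_BGR2HSV)
for rc,z in(((159,322.7),.119),((151,322.7),.064)):
    w=watz(p,rc,z,s); print(w,T.T@(w-s["tcp_pos"]))
# shoulder disc outline: wood-coloured + pin region via ellipse fit of lower/side edge points on z=.064 plane
m=((hsv[...,1]>70)&(hsv[...,0]<30)&(hsv[...,2]>90)).astype(np.uint8); m[:127]=0; m[180:]=0; m[:,:290]=0; m[:,355:]=0
c=max(cv2.findContours(m,0,cv2.CHAIN_APPROX_NONE)[0],key=cv2.contourArea)[:,0]
c=c[c[:,1]>132]
P=np.array([watz(p,(y,x),.064,s)[:2] for x,y in c])
# circle fit
from scipy.optimize import least_squares
f=least_squares(lambda v:np.hypot(*(P-v[:2]).T)-v[2],[.64,-.118,.024],loss="soft_l1",f_scale=.001).x
print("circle",f,T.T@(np.r_[f[:2],.064]-s["tcp_pos"]),len(P))
z=s["tcp_pos"][2]
for k,d in(("weight_mid",.0065),("weight",.029)):
  for q in bot.mark_of(p,k)[:1]: print(k,q["score"],T.T@(watz(p,q["centre"],z-d,s)-s["tcp_pos"]))
E
```

```text
[ 0.6414 -0.1174  0.119 ] [0.045  0.0014 0.07  ]
[ 0.6424 -0.1181  0.064 ] [0.0439 0.0017 0.125 ]
circle [ 0.6406 -0.1179  0.0234] [0.0451 0.0005 0.125 ] 106
weight_mid 0.68 [ 0.0003 -0.0001  0.0065]
weight 0.82 [ 0.0003 -0.0003  0.029 ]
```

>>> {"api": "send_rows", "payload": {
  "targets": [
    [0,0.15,0.01,0,0],
    [0,0.3,0.01,0,0],
    [0,0.45,0.01,0.1,0],
    [0,0.45,0.01,0.25,0],
    [0,0.45,0.01,0.34,0],
    [0,0.45,0.01,0.34,0],
    [0,0.45,0.01,0.34,0],
    [0,0.45,0.01,0.34,0]
  ]
}}

```text
t: 11.25
tcp_pos: [0.6419, -0.1175, 0.1555]
tool_rot: [1.339, 2.841, 0.0]
wrist_force: [0.0, 0.2, -2.9]
grip_width: 0.376
gripper_force: 30.0
```

```bash
python3 - <<'E'
from h import *
s,p=look("wrist",dict(pin_mid=.0865)); 
im=p["img"][100:300,220:420]; a=cv2.resize(im,None,fx=2,fy=2,interpolation=cv2.INTER_CUBIC)
w,h=atz,0
q=bot.camera("scene"); b=cv2.resize(q["img"][110:210,200:300],(400,400),interpolation=cv2.INTER_CUBIC)
cv2.imwrite("pics/w5.png",np.hstack([a,b]))
E
```

```text
t 11.25 tcp [ 0.6419 -0.1175  0.1555] yawy 0.6897393407278473 tiltz [ 0.001  -0.0003 -1.    ]
pin_mid 0.76 [216. 317.] [ 0.6387 -0.1186  0.0865] tool: [ 0.0013 -0.0032  0.069 ]
```

View pics/w5.png

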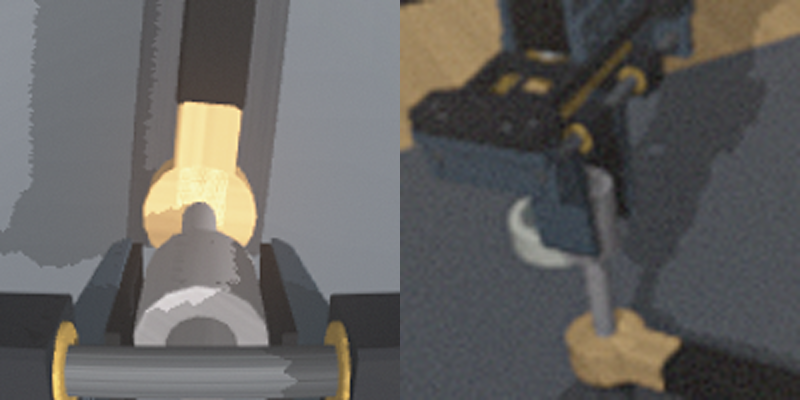

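Left: the pin (crop x≈201) is centred under the sleeve (≈202). Right: the pin enters in line beneath the sleeve. I'll lower slowly and watch the force.

>>> {"api": "send_rows", "payload": {
  "targets": [
    [0,0,0,0.03,0],
    [0,0,0,0.06,0],
    [0,0,0,0.09,0],
    [0,0,0,0.12,0],
    [0,0,0,0.15,0],
    [0,0,0,0.18,0],
    [0,0,0,0.2,0],
    [0,0,0,0.2,0]
  ]
}}

```text
t: 12.2
tcp_pos: [0.6413, -0.1171, 0.1346]
tool_rot: [-1.339, -2.841, 0.0]
wrist_force: [0.3, 0.2, -2.5]
grip_width: 0.381
gripper_force: 30.0
```

>>> {"api": "send_rows", "payload": {
  "targets": [
    [0,0,0,0.04,0],
    [0,0,0,0.08,0],
    [0,0,0,0.12,0],
    [0,0,0,0.16,0],
    [0,0,0,0.2,0],
    [0,0,0,0.24,0],
    [0,0,0,0.28,0],
    [0,0,0,0.32,0],
    [0,0,0,0.36,0],
    [0,0,0,0.38,0],
    [0,0,0,0.38,0]
  ]
}}

```text
t: 13.3
tcp_pos: [0.6413, -0.1172, 0.0966]
tool_rot: [-1.339, -2.841, 0.0]
wrist_force: [-0.3, 0.4, -2.8]
grip_width: 0.375
gripper_force: 30.0
```

>>> {"api": "send_rows", "payload": {
  "targets": [
    [0.5,0,0,0,0],
    [0.5,0,0,0,0],
    [0.6,0,0,0,0],
    [0.8,0,0,0,0],
    [1,0,0,0,0],
    [1,0,0,0,0],
    [1,0,0,0,0],
    [1,0,0,0,0]
  ]
}}

```text
t: 14.1
tcp_pos: [0.6414, -0.1172, 0.0969]
tool_rot: [-1.339, -2.842, 0.0]
wrist_force: [0.3, 0.2, 0.5]
grip_width: 0.983
gripper_force: 0.0
```

>>> {"api": "send_rows", "payload": {
  "targets": [
    [1,0,0,-0.2,0],
    [1,0,0,-0.5,0],
    [1,0,0,-0.8,0],
    [1,0,0,-1,0],
    [1,0,0,-1,0]
  ]
}}

```text
t: 14.6
tcp_pos: [0.6429, -0.1176, 0.2001]
tool_rot: [1.337, 2.837, 0.001]
wrist_force: [-0.0, -1.2, -0.1]
grip_width: 1.001
gripper_force: 0.0
```

>>> {"api": "send_rows", "payload": {
  "targets": [
    [1,0.3,0,0,0],
    [1,0.6,0,0,0],
    [1,0.9,0,0,0],
    [1,0.95,0,0,0],
    [1,0.95,0,0,0],
    [1,0.95,0,0,0]
  ]
}}

```text
t: 15.2
tcp_pos: [0.5816, -0.0445, 0.1967]
tool_rot: [1.339, 2.841, -0.0]
wrist_force: [-0.5, 0.5, 0.4]
grip_width: 1.0
gripper_force: 0.0
```

```bash
python3 - <<'E'
from h import *
s,p=look("wrist",dict(pin_mid=.0865,weight_mid=.0865,grip=.052,dish_mid=.07,ball_center=.07,rest=0),"pics/w6.png"); T=R(s["tool_rot"])
m=bot.trace(p,"grip")[:1]
for n in m: print("trace",n["score"],n["region"].sum(),watz(p,n["centre"],.052,s))
g=cv2.cvtColor(p["img"],cv2.COLOR_BGR2GRAY)
print(s["wrist_force"],s["grip_width"])
q=bot.camera("scene"); cv2.imwrite("pics/s6.png",cv2.resize(q["img"][130:270,200:420],(800,509)))
for k,z in(("pin_mid",.0865),("weight_mid",.0865),("grip",.052),("dish_mid",.07)):
  for n in bot.mark_of(q,k)[:1]: print("scene",k,n["score"],n["centre"],atz(q,n["centre"],z))
E
```

```text
t 15.2 tcp [ 0.5816 -0.0445  0.1967] yawy 0.6899001858323396 tiltz [ 0.0002 -0.0002 -1.    ]
pin_mid 0.86 [293. 320.] [ 0.6418 -0.1188  0.0865] tool: [-0.0956 -0.0008  0.1102]
weight_mid 0.85 [292. 317.] [ 0.6392 -0.1199  0.0865] tool: [-0.0948 -0.0036  0.1102]
weight_mid 0.58 [  8. 566.] [0.6481 0.2948 0.0865] tool: [0.2194 0.2673 0.1101]
grip 0.81 [190. 330.] [ 0.5869 -0.0368  0.052 ] tool: [0.0026 0.009  0.1447]
ball_center 0.87 [ 65. 507.] [0.6378 0.1823 0.07  ] tool: [0.1392 0.1877 0.1267]
ball_center 0.74 [ 52. 169.] [ 0.3751 -0.0251  0.07  ] tool: [ 0.1464 -0.1469  0.1267]
rest 0.59 [180. 328.] [ 0.5872 -0.039   0.    ] tool: [0.0007 0.0079 0.1967]
trace 0.64 20281 [0.5228 0.0438 0.052 ]
[-0.4905  0.4617  0.4442] 0.9998502179644162
scene pin_mid 0.81 [183.8, 249.0] [ 0.641  -0.1223  0.0865]
scene weight_mid 0.5 [186.6, 247.2] [ 0.649  -0.1143  0.0865]
scene grip 0.78 [204.4, 281.3] [ 0.5933 -0.0498  0.052 ]
scene dish_mid 0.91 [216.1, 333.9] [0.5202 0.0682 0.07  ]
```

View pics/w6.png

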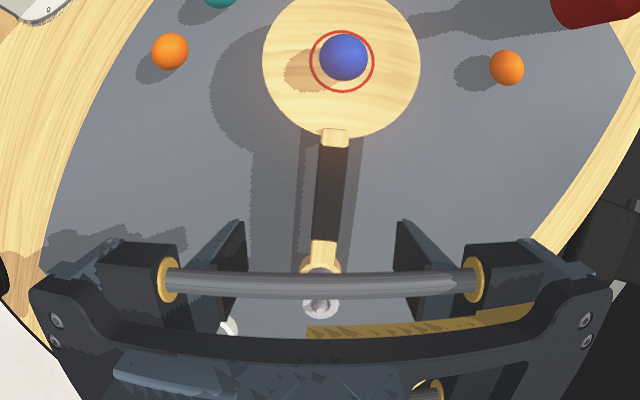

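View pics/s6.png

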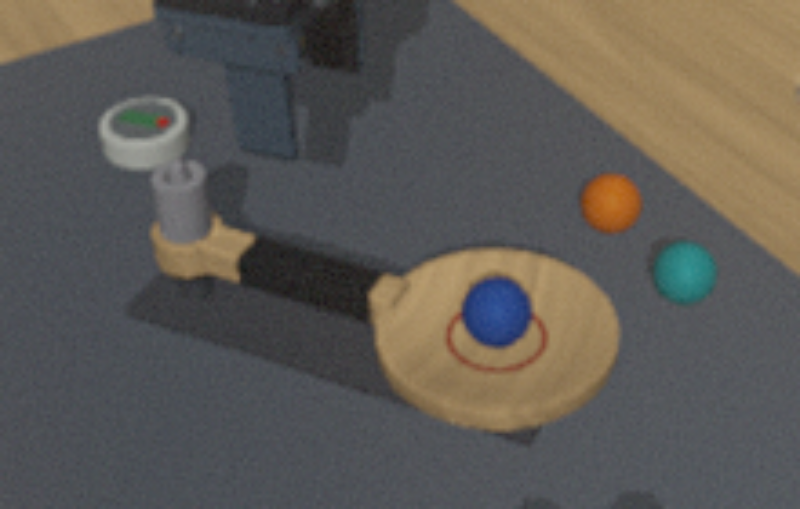

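The sleeve is seated on the shoulder with the pin tip showing above it. The ball is in the ring at wrist pixel (343,57), and the grip runs from (334,147) to (325,240). I'll fit the dish rim and grip edges to get the paddle axis.

```bash
python3 - <<'E'
from h import *
from scipy.optimize import least_squares
s=bot.sense(); p=bot.camera("wrist"); T=R(s["tool_rot"])
hsv=cv2.cvtColor(p["img"],cv2.COLOR_BGR2HSV)
m=((hsv[...,1]>60)&(hsv[...,0]<30)&(hsv[...,2]>90)).astype(np.uint8); m[:,:230]=0; m[:,450:]=0; m[145:]=0
c=max(cv2.findContours(m,0,cv2.CHAIN_APPROX_NONE)[0],key=cv2.contourArea)[:,0]
c=c[(c[:,1]>2)&(c[:,1]<143)]
P=np.array([watz(p,(y,x),.059,s)[:2] for x,y in c])
f=least_squares(lambda v:np.hypot(*(P-v[:2]).T)-v[2],[.513,.07,.075],loss="soft_l1",f_scale=.001).x
print("dish",f)
g=hsv[...,2]
for r in (160,185,210): print(r,g[r,300:370:2])
L=[];Rr=[]
for r in range(160,228,4):
    k=np.where(g[r,305:362]<g[r,320:345].min()+22)[0]+305
    L.append(watz(p,(r,k.min()-.5),.064,s)[:2]); Rr.append(watz(p,(r,k.max()+.5),.064,s)[:2])
L=np.array(L);Rr=np.array(Rr); print("w",np.hypot(*(L-Rr).T))
C=(L+Rr)/2; v=cv2.fitLine(C.astype(np.float32),2,0,.01,.01).ravel(); print("line",v,"ang",np.arctan2(v[1],v[0]))
pin=np.array([.6408,-.1178]); d=f[:2]-pin; print("len",np.hypot(*d),"ang",np.arctan2(d[1],d[0])); u=d/np.hypot(*d)
G=pin+d*95/225; print("grip",G,"tool",T.T@(np.r_[G,.052]-s["tcp_pos"]))
E
```

```text
dish [0.5143 0.0679 0.0749]
160 [ 98  99 101 114 114 115 116 116 118  88  82  85  85  85  85  85  87  85
  87  86  88  87  86  87 110 117 118 117 115 115 118 146 144 144 142]
185 [ 89  90  93 108 108 109 109 102  61  71  72  73  75  72  72  74  73  73
  74  73  73  75  74 109 108 108 107 106 107 133 142 142 142 142 142]
210 [ 85 107 105 104 107 103 101  55  68  66  65  66  67  65  67  67  66  66
  66  67  65  97 105 105 103 102 105 108 143 141 141 143 140 141 141]
w [0.0282 0.0282 0.0396 0.0274 0.0285 0.0276 0.0277 0.0287 0.0279 0.028
 0.0281 0.0292 0.0293 0.0284 0.0285 0.0287 0.0278]
line [ 0.5783 -0.8158  0.5849 -0.0369] ang -0.9541616
len 0.22468380932239826 ang 2.1687052814637124
grip [ 0.5874 -0.0394] tool [-0.0006  0.0079  0.1449]
```

>>> {"api": "send_rows", "payload": {
  "targets": [
    [1,0,0.04,0,0.08],
    [1,0,0.075,0,0.17],
    [1,0,0.075,0.1,0.17],
    [1,0,0.075,0.4,0.17],
    [1,0,0.075,0.7,0.17],
    [1,0,0.075,0.9,0.17],
    [1,0,0.075,0.9,0.17],
    [1,0,0.075,0.9,0.17]
  ]
}}

```text
t: 16.7
tcp_pos: [0.5866, -0.0392, 0.1069]
tool_rot: [-1.457, -2.782, 0.0]
wrist_force: [-0.5, 0.6, 0.0]
grip_width: 1.001
gripper_force: 0.0
```

```bash
python3 - <<'E'
from h import *
s,p=look("wrist",dict(grip=.052,pin_mid=.0865,dish_mid=.07,rest=0)); T=R(s["tool_rot"])
G=np.array([.5874,-.0394,.052]); print(T.T@(G-s["tcp_pos"]))
E
```

```text
t 16.7 tcp [ 0.5866 -0.0392  0.1069] yawy 0.6057686068991666 tiltz [-0.0007  0.0001 -1.    ]
grip 0.71 [224. 322.] [ 0.5871 -0.0384  0.052 ] tool: [0.0003 0.0009 0.0549]
[-0.0006  0.0006  0.0549]
```

>>> {"api": "send_rows", "payload": {
  "targets": [
    [1,0,0.005,0.2,0],
    [1,0,0.005,0.4,0],
    [1,0,0.005,0.55,0],
    [1,0,0.005,0.57,0],
    [1,0,0.005,0.57,0],
    [0.8,0,0.005,0.57,0],
    [0.6,0,0.005,0.57,0],
    [0.5,0,0.005,0.57,0],
    [0.42,0,0.005,0.57,0],
    [0.38,0,0.005,0.57,0],
    [0.36,0,0.005,0.57,0],
    [0.34,0,0.005,0.57,0],
    [0.32,0,0.005,0.57,0],
    [0.3,0,0.005,0.57,0],
    [0.2,0,0.005,0.57,0],
    [0,0,0.005,0.57,0],
    [0,0,0.005,0.57,0],
    [0,0,0.005,0.57,0],
    [0,0,0.005,0.57,0]
  ]
}}

```text
t: 18.85
tcp_pos: [0.5872, -0.0389, 0.0499]
tool_rot: [1.459, 2.782, 0.0]
wrist_force: [1.7, 1.7, -2.0]
grip_width: 0.306
gripper_force: 29.9
```

Gripped. I'll lift gently by 20 mm and check the wrist torque and level.

>>> {"api": "send_rows", "payload": {
  "targets": [
    [0,0,0,-0.005,0],
    [0,0,0,-0.01,0],
    [0,0,0,-0.02,0],
    [0,0,0,-0.035,0],
    [0,0,0,-0.05,0],
    [0,0,0,-0.07,0],
    [0,0,0,-0.09,0],
    [0,0,0,-0.11,0],
    [0,0,0,-0.13,0],
    [0,0,0,-0.15,0],
    [0,0,0,-0.17,0],
    [0,0,0,-0.185,0],
    [0,0,0,-0.195,0],
    [0,0,0,-0.2,0],
    [0,0,0,-0.2,0],
    [0,0,0,-0.2,0]
  ]
}}

```text
t: 20.45
tcp_pos: [0.5871, -0.0389, 0.0698]
tool_rot: [-1.459, -2.782, 0.0]
wrist_force: [0.5, -0.1, -7.6]
grip_width: 0.303
gripper_force: 29.9
```

```bash
python3 - <<'E'
from h import *
s,p=look("wrist",dict(dish_mid=.09,ball_center=.09)); T=R(s["tool_rot"])
print(s["wrist_force"],T.T@np.array(s["torque"]))
q=bot.camera("scene"); cv2.imwrite("pics/s7.png",np.hstack([cv2.resize(q["img"][130:270,200:420],(400,255)),p["img"][:255,130:530]]))
E
```

```text
t 20.45 tcp [ 0.5871 -0.0389  0.0698] yawy 0.6049674549062284 tiltz [-0.0001  0.     -1.    ]
ball_center 0.88 [  0. 321.] [0.5131 0.0682 0.09  ] tool: [ 0.1302  0.0001 -0.0201]
ball_center 0.74 [ 33. 567.] [0.6204 0.1484 0.09  ] tool: [ 0.1351  0.1339 -0.0202]
[ 0.5412 -0.1118 -7.6102] [0.059  0.1183 0.0371]
```

View pics/s7.png

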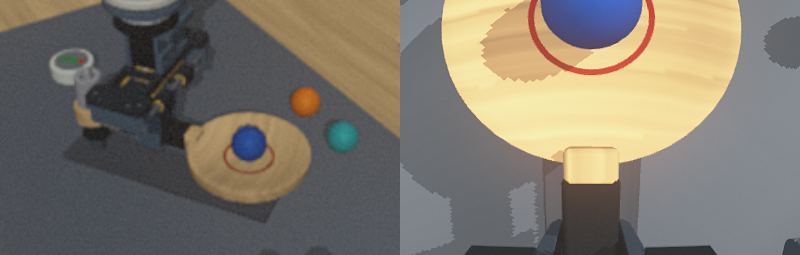

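The paddle is level and clear of the rest, with the ball centred in the ring. I'll lift the rest of the way, then turn slowly.

>>> {"api": "send_rows", "payload": {
  "targets": [
    [0,0,0,-0.01,0],
    [0,0,0,-0.03,0],
    [0,0,0,-0.06,0],
    [0,0,0,-0.1,0],
    [0,0,0,-0.15,0],
    [0,0,0,-0.21,0],
    [0,0,0,-0.27,0],
    [0,0,0,-0.33,0],
    [0,0,0,-0.39,0],
    [0,0,0,-0.45,0],
    [0,0,0,-0.51,0],
    [0,0,0,-0.57,0],
    [0,0,0,-0.63,0],
    [0,0,0,-0.68,0],
    [0,0,0,-0.72,0],
    [0,0,0,-0.75,0],
    [0,0,0,-0.77,0],
    [0,0,0,-0.78,0],
    [0,0,0,-0.78,0],
    [0,0,0,-0.78,0]
  ]
}}

```text
t: 22.65
tcp_pos: [0.587, -0.0389, 0.1477]
tool_rot: [-1.459, -2.782, 0.0]
wrist_force: [-0.4, 0.0, -7.1]
grip_width: 0.307
gripper_force: 29.9
```

>>> {"api": "send_rows", "payload": {
  "targets": [
    [0,0,0,0,0.005],
    [0,0,0,0,0.015],
    [0,0,0,0,0.03],
    [0,0,0,0,0.05],
    [0,0,0,0,0.075],
    [0,0,0,0,0.105],
    [0,0,0,0,0.14],
    [0,0,0,0,0.18],
    [0,0,0,0,0.225],
    [0,0,0,0,0.275],
    [0,0,0,0,0.33],
    [0,0,0,0,0.39],
    [0,0,0,0,0.45],
    [0,0,0,0,0.51],
    [0,0,0,0,0.57],
    [0,0,0,0,0.63],
    [0,0,0,0,0.69],
    [0,0,0,0,0.75],
    [0,0,0,0,0.81],
    [0,0,0,0,0.87]
  ]
}}

```text
t: 24.65
tcp_pos: [0.5872, -0.0389, 0.1479]
tool_rot: [2.028, 2.399, -0.0]
wrist_force: [0.3, -0.6, -7.3]
grip_width: 0.303
gripper_force: 29.9
```

>>> {"api": "send_rows", "payload": {
  "targets": [
    [0,0,0,0,0.06],
    [0,0,0,0,0.12],
    [0,0,0,0,0.18],
    [0,0,0,0,0.24],
    [0,0,0,0,0.3],
    [0,0,0,0,0.36],
    [0,0,0,0,0.42],
    [0,0,0,0,0.48],
    [0,0,0,0,0.54],
    [0,0,0,0,0.6],
    [0,0,0,0,0.66],
    [0,0,0,0,0.72],
    [0,0,0,0,0.78],
    [0,0,0,0,0.84],
    [0,0,0,0,0.9]
  ]
}}

```text
t: 26.15
tcp_pos: [0.5872, -0.0389, 0.1479]
tool_rot: [2.512, 1.887, -0.0]
wrist_force: [0.0, 0.3, -6.7]
grip_width: 0.304
gripper_force: 29.9
```

```bash
python3 - <<'E'
from h import *
s,p=look("wrist",dict(ball_center=.17)); print(s["wrist_force"],s["qpos"],R(s["tool_rot"]).T@np.array(s["torque"]))
E
```

```text
t 26.15 tcp [ 0.5872 -0.0389  0.1479] yawy -0.28252517672457483 tiltz [ 0. -0. -1.]
ball_center 0.82 [  0. 321.] [0.6226 0.0851 0.17  ] tool: [ 0.1289 -0.0005 -0.0221]
ball_center 0.74 [174.  97.] [0.4886 0.0465 0.17  ] tool: [ 0.0545 -0.1185 -0.0221]
[ 0.0052  0.2513 -6.7483] [-0.1676  0.5337  1.5337 -0.      1.0741  0.115 ] [ 0.0381 -0.0013  0.0178]
```

>>> {"api": "send_rows", "payload": {
  "targets": [
    [0,0,0,0,0.03],
    [0,0,0,0,0.08],
    [0,0,0,0,0.14],
    [0,0,0,0,0.2],
    [0,0,0,0,0.26],
    [0,0,0,0,0.32],
    [0,0,0,0,0.38],
    [0,0,0,0,0.44],
    [0,0,0,0,0.5],
    [0,0,0,0,0.56],
    [0,0,0,0,0.62],
    [0,0,0,0,0.68],
    [0,0,0,0,0.74],
    [0,0,0,0,0.8],
    [0,0,0,0,0.86]
  ]
}}

```text
t: 27.75
tcp_pos: [0.5872, -0.0389, 0.1479]
tool_rot: [2.857, 1.307, -0.0]
wrist_force: [-0.2, 0.1, -6.7]
grip_width: 0.303
gripper_force: 29.9
```

>>> {"api": "send_rows", "payload": {
  "targets": [
    [0,0,0,0,0.06],
    [0,0,0,0,0.12],
    [0,0,0,0,0.175],
    [0,0,0,0,0.225],
    [0,0,0,0,0.27],
    [0,0,0,0,0.31],
    [0,0,0,0,0.35],
    [0,0,0,0,0.385],
    [0,0,0,0,0.415],
    [0,0,0,0,0.44],
    [0,0,0,0,0.46],
    [0,0,0,0,0.475],
    [0,0,0,0,0.488],
    [0,0,0,0,0.498],
    [0,0,0,0,0.505],
    [0,0,0,0,0.51],
    [0,0,0,0,0.51],
    [0,0,0,0,0.51],
    [0,0,0,0,0.51],
    [0,0,0,0,0.51]
  ]
}}

```text
t: 29.75
tcp_pos: [0.5872, -0.0389, 0.1479]
tool_rot: [-2.999, -0.937, 0.0]
wrist_force: [0.6, 0.5, -6.4]
grip_width: 0.306
gripper_force: 29.9
```

>>> {"api": "send_rows", "payload": {
  "targets": [
    [0,0,0,0,0],
    [0,0,0,0,0],
    [0,0,0,0,0],
    [0,0,0,0,0],
    [0,0,0,0,0],
    [0,0,0,0,0],
    [0,0,0,0,0],
    [0,0,0,0,0],
    [0,0,0,0,0],
    [0,0,0,0,0],
    [0,0,0,0,0],
    [0,0,0,0,0],
    [0,0,0,0,0],
    [0,0,0,0,0],
    [0,0,0,0,0],
    [0,0,0,0,0],
    [0,0,0,0,0],
    [0,0,0,0,0],
    [0,0,0,0,0],
    [0,0,0,0,0]
  ]
}}

```text
t: 31.75
tcp_pos: [0.5871, -0.0389, 0.1479]
tool_rot: [-2.999, -0.937, 0.0]
wrist_force: [-0.1, -0.7, -6.3]
grip_width: 0.303
gripper_force: 29.9
```

```bash
python3 - <<'E'
from h import *
s,p=look("wrist",dict(ball_center=.17)); print(s["wrist_force"])
q=bot.camera("scene"); cv2.imwrite("pics/s8.png",np.hstack([q["img"][100:300,180:480],p["img"][:200,170:470]]))
E
```

```text
t 31.75 tcp [ 0.5871 -0.0389  0.1479] yawy -0.9649893938740295 tiltz [-0.0001 -0.     -1.    ]
ball_center 0.95 [  4. 158.] [0.6549 0.101  0.17  ] tool: [ 0.1354 -0.0764 -0.0221]
ball_center 0.8 [106.  82.] [0.5904 0.1162 0.17  ] tool: [ 0.091  -0.1256 -0.0221]
[-0.0937 -0.7325 -6.2902]
```

View pics/s8.png

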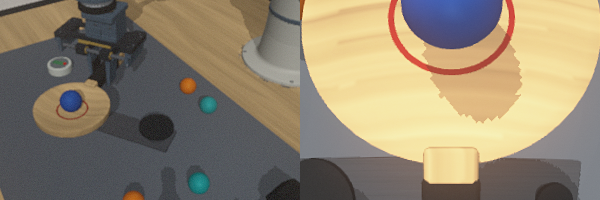

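The paddle is a quarter turn round and level, with the ball centred in the ring and everything still. Handing in.

```bash
python3 -c "
from station import bot
print(bot.hand_in())"
```

```text
the job is handed in; nothing more can be done
None
```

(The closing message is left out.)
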